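Close the kiln's sight port with glass and retaining ring

ROBOT

A 6-joint arm with a two-finger parallel gripper is mounted at the origin on the work surface. World frame = base frame: x ahead of the robot, y to its left, z up, the work surface at z = 0. Lengths are in m, angles in degrees, forces in N, time in s.
With the tool pointing down it reaches from about 0.275 to 0.75 m from the base axis. Payload 10.2 kg.
Tool frame: the origin (TCP) lies on the centre line of the jaws, within the pads' length; the fingertips stand 22 mm ahead of it and the grasp point (between the pads) lies 3 mm ahead of it; z points along the fingers, y is the line along which they close (so a half turn about z gives the same grasp; the last joint's range is limited). The gripper opens to 88 mm and grips with 3 to 60 N. Pads are 18 mm wide; open, the fingers measure 123 mm over their backs; the gripper's body (75 mm by 187 mm) begins 45 mm behind the grasp point.
Start: joints at [-87.628, 17.928, 85.812, -0, 76.261, -12.8], TCP at [0.137, -0.507, 0.261] pointing down, gripper open.
Joint ranges: [-168.41, 168.41], [-55.51, 124.54], [10.69, 146.95], [-70.63, 250.63], [1, 178], [-165.06, 165.06]. Speed limits (degrees/s): [136.94, 136.94, 172.46, 180, 180, 180].

INTERFACE

Orientations are given as [roll, pitch, yaw] about the fixed x, y, z axes, in that order (R = Rz(yaw) Ry(pitch) Rx(roll)).
In Python, from rig import bot gives the robot as it stands. The module is installed in compiled form; this text tells all that it offers.
- The arm moves only by the shell command python3 -m inch 'ROWS' [FORCE]. ROWS is JSON, a list of rows, each a list of 7 numbers: the shift along the tool's x, y, z in cm, then the turn, a rotation vector about the tool's x, y, z in degrees, then the opening, from 0 (shut) to 1 (fully open). A call has 1 to 10 rows; each row is the pose to reach, as a shift and turn from the pose commanded when the call began, along the tool's axes at that moment; what a row does not reach only later rows make up. A row lasts 1/10 s, in which the tool goes at most 50 mm and 8.59 degrees, less where a joint would pass 70% of its speed; a pose out of reach is approached as far as the arm can. A call with a gripper value outside its range is refused whole. The fingers move at their own pace and stop on an object; FORCE is the grip in N (left out, the last holds). Time passes only in rows, so rows that repeat a pose let the fingers close. It gives the time, the measured TCP pose, the force, the opening and the grip force at its end, in the units of the state.
- bot.state(): the state, without advancing time (a new reading comes with each control period).
- bot.snapshot(name): name is "scene" or "top" or "wrist"; returns the picture (420x560x3 uint8, red, green, blue); there is no depth.
- bot.get_calibration(name): a dict with "K" (3x3 intrinsics, pixels), "cam_to_world" (4x4, takes a point from camera to world coordinates); the wrist camera has in their place "T_tool_cam" (4x4, takes a point from camera to tool coordinates, whose origin is the TCP and whose axes are the flange's). Camera axes: x right, y down, z forward; pixel columns grow to the right and rows downward; lengths in m; the calibration is good to about 2 mm. A picture is of the moment at which its call begins: read the wrist's pose just before it. get_calibration takes no time and is no camera call.
- bot.hand_in(): hands the job in; it is judged then, once.
The state is a dict: "time": time; "q": joint angles; "joint_vel": joint speeds; "joint_efforts": joint torques, N m; "position": TCP position; "orientation": TCP orientation; "contact_force": force on the tool from outside, world axes, zero at the start; "ft_torque": the same for the moment, N m; "opening": finger opening in m; "grasp_force": force on a finger pad.
Only numpy, scipy, OpenCV 4.12 (cv2) and the standard library are available. Lean on these libraries where they do the work, as an engineer would, in place of code of your own. Each camera call takes 0.05 s, during which the arm holds its last target. There are 200 camera calls.

TASK

First set the sight-glass unit, snout up, gently down into the round well of the kiln's sight port and let it go. Then take the retaining ring (the one with three pins) out of its bay, stand it in the open, for instance on the cork mat, and let go to get a new hold across it. Fit it over the snout with its pins down through the three slots, turn it clockwise, pressed down, until the pins spring up into their locked notches and it holds the glass snug, and do not upset the other things on the bench.

Things in the scene. Friction and masses are not known exactly. Their poses are not given: they have to be found in the camera images.
- port: Kiln sight-port housing, fixed: grey round body 100 mm across, 32 mm high, on a 112 mm square dark plate 6 mm thick. Origin: on the bench under the centre of its round well; z up. The well is 62.4 mm across, open at the top. Three slots, 12 mm wide, reaching past 39 mm from the axis, go down through its rim at 0, 120 and 240 degrees from the port's x axis. (Clockwise: seen from above.)
- slot0 (a point): centre of one slot's mouth: on the port's x axis, 33.5 mm from the well's axis, at rim height (32 mm); the others at +120 and -120 degrees. At the slot's bottom an undercut track leads clockwise: its ceiling ramps from 28 down to 22 mm above the bench over 62 degrees, then steps up to 24 mm in a notch, closed by a solid stop behind it.
- seat (a joint): travel (m) of the sprung seat, a 54 mm steel disc in the well: 0 up, grows as it is pressed down, stops at 0.0065. Spring: 4 N at 0 and 1 N more per mm. About 0.0025 with the ring locked over the glass; at least 0.0045 needed to pass the end of the ramps.
- seat_top (a point): centre of the seat's top face, in the well's axis: 14 mm above the bench when up.
- notch0 (a point): where a pin's middle lies when locked in the notch of slot0: 79 degrees clockwise of slot0, 33.5 mm from the axis, 21.5 mm above the bench. A pin there has about 4 degrees of play in all.
- notch1 (a point): the same for the slot at +120 degrees.
- notch2 (a point): the same for the slot at -120 degrees.
- glass: Sight-glass unit, 0.12 kg: round glass flange 59 mm across and 6 mm thick at the bottom, with a steel snout 34 mm across standing on it, 40 mm high overall. Origin: centre of its underside; z up. It starts upright at the middle of the slab, 12 mm above the bench. Seated in the well, its snout stands 22 mm proud of the rim.
- ring: Retaining ring, 0.11 kg: tube 60 mm outside, 46 mm inside, 34 mm high, with three 5 mm steel pins sticking out to 36 mm from the axis, middles 4 mm above its underside, at 0, 120 and 240 degrees from its x axis. Origin: centre of its underside, z up. Starts in the bay, pins down, 4 mm above the bench, any yaw. On the glass flange, the 6 mm gap round the snout is too narrow for a finger.
- pin0 (a point): middle of the ring's pin that lies on the ring's x axis, 33.5 mm from the ring's axis.
- bay: Fixed plywood bay holding the ring: floor 4 mm, three walls 42 mm high over the bench; side walls 76 mm apart inside, back wall's inner face 39 mm along +x from the origin. Open on its -x side (towards the robot at yaw 0). Origin: on the bench under the ring's place. No finger fits between walls and ring: take the tube's wall on the open side, one finger inside the ring.
- slab: Fixed ceramic kiln-shelf slab, 84 mm along its x, 160 mm along its y, 12 mm thick. Origin: under its centre, on the bench. The glass stands at its middle, with tube_a about 54 mm off towards -y and tube_b about 54 mm off towards +y.
- mat: Fixed cork mat, 110 mm square, 3 mm thick, empty: a place to set the ring down. Origin: under its centre, on the bench.
- jar: bystander: closed glaze jar 62 mm across, 75 mm high; origin at its underside.
- spacer: bystander: plain flat aluminium ring without pins, 72 mm outside, 12 mm high, not needed; origin at its underside.
- tube_a: bystander: glazed test tube standing upright, 26 mm across, 70 mm high; origin at its underside centre.
- tube_b: bystander: glazed test tube standing upright, 26 mm across, 70 mm high; origin at its underside centre.
- tube_c: bystander: glazed test tube standing upright, 26 mm across, 70 mm high; origin at its underside centre.
- tube_d: bystander: glazed test tube standing upright, 26 mm across, 70 mm high; origin at its underside centre.
- tube_e: bystander: glazed test tube standing upright, 26 mm across, 70 mm high; origin at its underside centre.

How it is judged:
By the outcome, as a careful person would: the job done as asked, in the order asked, and still so for the second after the job is handed in, with the robot touching nothing.
It also fails if it takes over 69 s, if anything falls off the work surface, if the arm or the gripper's body presses on something with over 40 N, if the wrist force passes 120 N, or if a joint passes its speed limit or range.

## Working session

There is one attempt and no reset: what is moved stays moved. The work goes in short steps, Python scripts to look and compute and a shell command to move; the robot and the scene stay as the last step left them, time stands still between calls to the robot, and variables do not carry over. Pictures are saved under pics/ and viewed, at most 10 in all, crops included, and the job is handed in when it is done.

```bash
mkdir -p pics
python3 - <<'E'
from rig import bot
import cv2,numpy as np
s=bot.state();print(s)
for n in("scene","top","wrist"):
    im=bot.snapshot(n);cv2.imwrite(f"pics/{n}0.png",im[:,:,::-1])
    c=bot.get_calibration(n);print(n,{k:np.round(v,4).tolist() for k,v in c.items()})
E
```

```text
{'time': 0.0, 'q': array([-8.76284888e+01,  1.79578295e+01,  8.58526659e+01,  3.33503294e-04,
        7.62609723e+01, -1.27984603e+01]), 'joint_vel': array([ 0.09765152,  0.09066821,  0.02574068,  0.01855714, -0.00139168,
        0.0128131 ]), 'joint_efforts': array([ 1.10635807e-03, -4.02208865e+01, -2.52269483e+01,  6.94921031e-02,
        3.52463673e-02, -9.59776071e-05]), 'position': array([ 0.13737678, -0.50648661,  0.2601843 ]), 'orientation': array([-1.79930380e+02, -1.61474920e-02,  1.51698823e+01]), 'contact_force': array([ 0.41565819, -0.04151454,  0.38113801]), 'ft_torque': array([ 0.02541181, -0.0068238 ,  0.00736459]), 'grasp_force': 0.0, 'opening': 0.0880788887467861}
scene {'K': [[427.2936, 0.0, 280.4891], [0.0, 427.2936, 201.7862], [0.0, 0.0, 1.0]], 'cam_to_world': [[-0.8426, 0.4574, -0.2843, 0.8073], [0.5384, 0.7007, -0.4682, 0.3786], [-0.015, -0.5475, -0.8367, 0.7339], [0.0, 0.0, 0.0, 1.0]]}
top {'K': [[521.3096, 0.0, 275.51], [0.0, 521.3096, 211.8435], [0.0, 0.0, 1.0]], 'cam_to_world': [[-0.0171, -0.9837, 0.1787, 0.365], [-0.9998, 0.0184, 0.0055, -0.0068], [-0.0087, -0.1786, -0.9839, 1.0726], [0.0, 0.0, 0.0, 1.0]]}
wrist {'K': [[308.99, 0.0, 275.2832], [0.0, 308.99, 209.163], [0.0, 0.0, 1.0]], 'T_tool_cam': [[-0.0007, -0.9508, -0.3097, 0.0803], [1.0, -0.0007, -0.0002, 0.0002], [-0.0001, -0.3097, 0.9508, -0.1226], [0.0, 0.0, 0.0, 1.0]]}
```

View pics/top0.png

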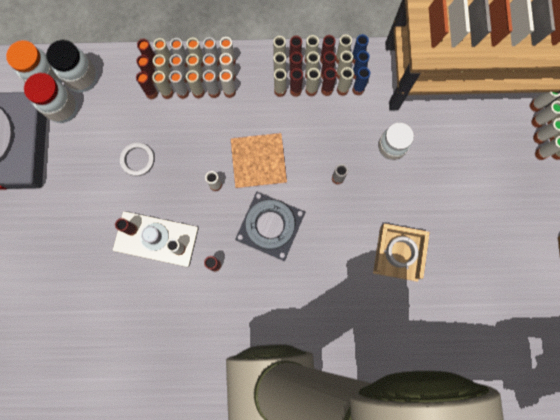

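View pics/scene0.png

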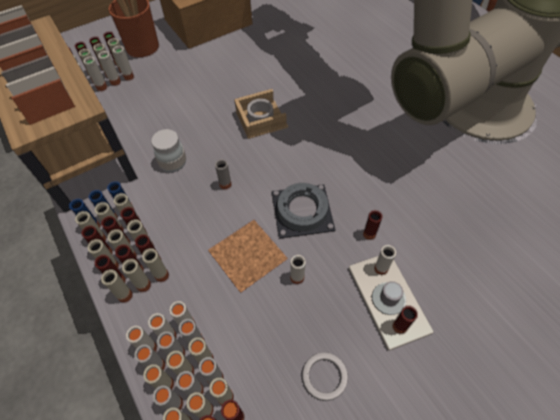

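Top view: slab centre ≈(156,239) with the glass ≈(152,236), port ≈(270,225), bay and ring ≈(402,252), mat ≈(258,160), with tubes at (121,226), (176,246), (213,262), (213,180) and (340,173). The scene view agrees with this layout.

```bash
cat > h.py <<'E'
from rig import bot
import cv2,numpy as np
from scipy.spatial.transform import Rotation as R
def pose():
    s=bot.state();T=np.eye(4);T[:3,:3]=R.from_euler('xyz',s['orientation'],degrees=True).as_matrix();T[:3,3]=s['position'];return T
def snap(n,f=None):
    c=bot.get_calibration(n)
    T=pose()@c['T_tool_cam'] if n=='wrist' else c['cam_to_world']
    im=bot.snapshot(n)[:,:,::-1].copy()
    if f: cv2.imwrite('pics/'+f,im)
    return im,c['K'],np.array(T)
def ray(K,T,uv,z):
    uv=np.atleast_2d(np.array(uv,float));d=np.c_[uv,np.ones(len(uv))]@np.linalg.inv(K).T@T[:3,:3].T
    return T[:3,3]+d*((z-T[2,3])/d[:,2])[:,None]
def proj(K,T,p):
    q=(np.atleast_2d(p)-T[:3,3])@T[:3,:3]@K.T;return q[:,:2]/q[:,2:]
def goal(x,y,z,yaw):
    "shift cm and turn deg (tool axes) to a tool-down pose"
    T=pose();d=T[:3,:3].T@(np.array([x,y,z])-T[:3,3])*100
    r=(R.from_matrix(T[:3,:3]).inv()*R.from_euler('xyz',[180,0,yaw],degrees=True)).as_rotvec(degrees=True)
    print('goal',np.round(d,2),np.round(r,2))
E
python3 - <<'E'
from h import *
c=bot.get_calibration('top');K,T=c['K'],np.array(c['cam_to_world'])
for n,uv,z in[('slabcorner',[[121,213],[198,228],[191,266],[114,250]],.012),('snout',[[151,234]],.052),('port',[[270,224]],.032),('plate',[[253,193],[305,208],[287,259],[236,241]],.006),('ring',[[402,251]],.038),('bay',[[382,223],[428,228],[424,279],[374,274]],.042),('mat',[[258,160]],.003),('tubes',[[121,225],[173,245],[211,262],[211,176],[341,171]],.07),('jar',[[399,136]],.075),('spacer',[[137,159]],.012)]:
    print(n,np.round(ray(K,T,uv,z)[:,:2],3).tolist())
# aim wrist camera over glass: TCP s.t. optical axis meets the point
Tc=bot.get_calibration('wrist')['T_tool_cam'];print(np.round(Tc,3)[:3].tolist())
E
```

```text
slabcorner [[0.561, 0.319], [0.527, 0.159], [0.449, 0.173], [0.485, 0.331]]
snout [[0.51, 0.246]]
port [[0.529, 0.011]]
plate [[0.6, 0.046], [0.566, -0.062], [0.46, -0.023], [0.499, 0.082]]
ring [[0.469, -0.251]]
bay [[0.526, -0.213], [0.514, -0.304], [0.413, -0.29], [0.425, -0.192]]
mat [[0.672, 0.034]]
tubes [[0.527, 0.301], [0.486, 0.198], [0.451, 0.124], [0.622, 0.125], [0.627, -0.132]]
jar [[0.695, -0.25]]
spacer [[0.677, 0.29]]
[[-0.001, -0.951, -0.31, 0.08], [1.0, -0.001, -0.0, 0.0], [-0.0, -0.31, 0.951, -0.123]]
```

```bash
python3 -c "
from h import *
goal(.52,.011,.26,60)"
```

```text
goal [ 50.47 -39.94   0.08] [-4.000e-02 -3.000e-02 -4.483e+01]
```

```bash
python3 -m inch '[[5,-4,0,0,0,-5,0.9],[10,-8,0,0,0,-10,0.9],[15,-12,0,0,0,-15,0.9],[20,-16,0,0,0,-20,0.9],[25,-20,0,0,0,-25,0.9],[30,-24,0,0,0,-30,0.9],[35,-28,0,0,0,-35,0.9],[40,-32,0,0,0,-40,0.9],[45,-36,0,0,0,-45,0.9],[50,-40,0,0,0,-45,0.9]]'; python3 -c "
from h import *
goal(.52,.011,.26,60)"
```

```text
time: 1.15
position: [0.4333, -0.1011, 0.2608]
orientation: [180.0, 0.0, 60.3]
contact_force: [0.3, -1.0, 0.5]
opening: 0.0791
grasp_force: 0.0
goal [14.03  1.99  0.08] [0.01 0.   0.32]
```

```bash
python3 -m inch '[[5,0.7,0,0,0,0,0.9],[10,1.4,0,0,0,0,0.9],[14,2,0,0,0,0,0.9],[14,2,0,0,0,0,0.9],[14,2,0,0,0,0,0.9],[14,2,0,0,0,0,0.9]]'
python3 - <<'E'
from h import *
im,K,T=snap('wrist','port.png');np.savez('port.npz',K=K,T=T)
goal(.51,.246,.22,78)
E
```

```text
time: 1.75
position: [0.519, 0.0077, 0.2606]
orientation: [-180.0, 0.0, 60.1]
contact_force: [0.6, -0.3, -1.5]
opening: 0.0793
grasp_force: 0.0
goal [ 20.23 -12.67   4.08] [-1.000e-02  1.000e-02 -1.791e+01]
```

View pics/port.png

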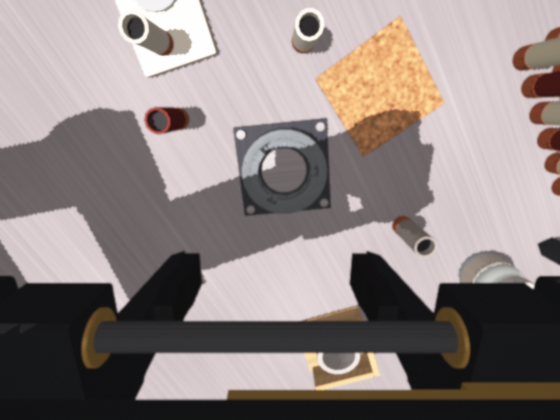

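The wrist view shows the port at ≈(284,170), with slots near (264,148), (313,170) and (272,199). I'll go lower for one closer look.

```bash
python3 -m inch '[[0,0,5,0,0,0,0.9],[0,0,10,0,0,0,0.9],[0,0,12,0,0,0,0.9],[0,0,12,0,0,0,0.9],[0,0,12,0,0,0,0.9],[0,0,12,0,0,0,0.9]]'
python3 - <<'E'
from h import *
im,K,T=snap('wrist','port2.png');np.savez('port.npz',K=K,T=T)
uv=proj(K,T,[.529,.011,.032])[0].astype(int);print(uv)
c=im[max(uv[1]-75,0):uv[1]+75,uv[0]-100:uv[0]+100];c=cv2.convertScaleAbs(c,alpha=1.6,beta=20)
cv2.imwrite('pics/port2c.png',cv2.resize(c,None,fx=4,fy=4,interpolation=cv2.INTER_CUBIC));print(uv[0]-100,max(uv[1]-75,0))
E
```

```text
time: 2.4
position: [0.5202, 0.0079, 0.1425]
orientation: [179.8, -0.1, 60.1]
contact_force: [-0.6, 0.9, 0.7]
opening: 0.0794
grasp_force: 0.0
[282 205]
182 130
```

View pics/port2c.png

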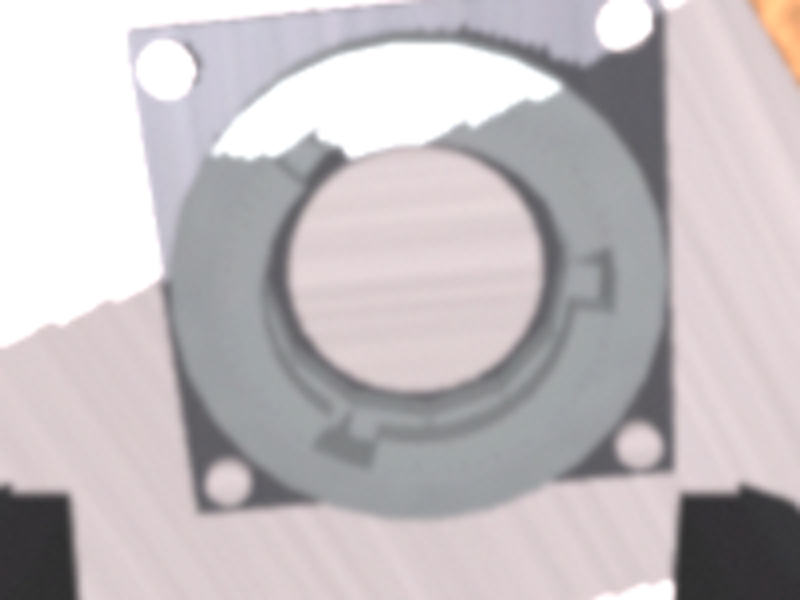

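The crop shows the rim circle spanning x 168–665 and y 40–518. The slots have outer ends at about (611,280) and (345,460), and one at the upper left near (290,165).

Run:
```python
from h import *
d=np.load('port.npz');K,T=d['K'],d['T'];o=np.array([182,130])
f=lambda p,z:ray(K,T,(np.array(p)+.5)/4-.5+o,z)[:,:2]
def circ(P):
    A=np.c_[2*P,np.ones(len(P))];s=np.linalg.lstsq(A,(P**2).sum(1),rcond=None)[0];return s[:2],np.sqrt(s[2]+s[:2]@s[:2])
P=f([[168,290],[665,280],[415,38],[415,519],[213,155],[562,88],[250,460],[590,455]],.032);c,r=circ(P);print('rim',c,r)
W=f([[290,190],[552,270],[416,145],[545,220],[287,270],[416,393],[320,360],[510,355]],.014);print('seat',circ(W))
B=f([[166,70],[624,22],[640,445],[228,483]],.008);print('bolts',B.mean(0),np.degrees(np.arctan2(*(B[1]-B[0])[::-1])))
S=f([[611,281],[345,460],[285,165]],.032)-c
print('slot ang',np.degrees(np.arctan2(S[:,1],S[:,0])),np.hypot(*S.T))
goal(.51,.246,.2,78)
```

```text
rim [0.53225381 0.01128197] 0.049024195369244176
seat (array([0.53246908, 0.01182006]), np.float64(0.028472439921704725))
bolts [0.53207719 0.01071211] -24.04765921798545
slot ang [ -25.2211016  -142.48966159  104.48694901] [0.03804811 0.0381821  0.03666849]
goal [ 20.14 -12.71  -5.78] [  0.18  -0.03 -17.85]
```

```bash
python3 -m inch '[[3,-2,-4,0,0,-4,0.9],[7,-4.5,-5.8,0,0,-8,0.9],[11,-7,-5.8,0,0,-12,0.9],[15,-9.5,-5.8,0,0,-18,0.9],[19,-12,-5.8,0,0,-18,0.9],[20.1,-12.7,-5.8,0,0,-18,0.9],[20.1,-12.7,-5.8,0,0,-18,0.9],[20.1,-12.7,-5.8,0,0,-18,0.9],[20.1,-12.7,-5.8,0,0,-18,0.9]]'
python3 - <<'E'
from h import *
im,K,T=snap('wrist','glass.png');np.savez('glass.npz',K=K,T=T)
E
```

```text
time: 3.35
position: [0.5097, 0.2444, 0.199]
orientation: [180.0, 0.0, 78.1]
contact_force: [0.5, 0.2, -0.1]
opening: 0.0794
grasp_force: 0.0
```

View pics/glass.png

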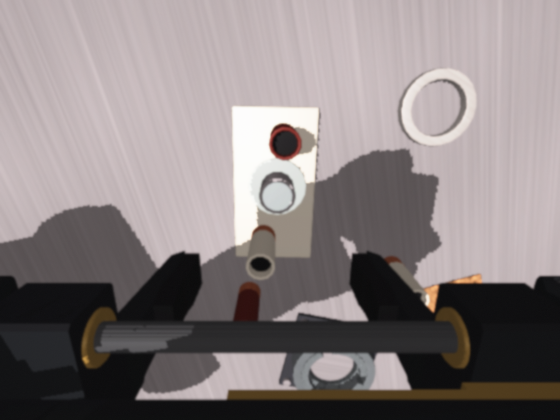

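The snout's top is at ≈(278,195), the flange circle spans x 250–306 and y 160–213, and the tube tops are at (285,140) and (260,264). The slab edges run vertically in the image, so the yaw is right.

Run:
```python
from h import *
d=np.load('glass.npz');K,T=d['K'],d['T']
im=cv2.imread('pics/glass.png')[150:225,240:320];cv2.imwrite('pics/glassc.png',cv2.resize(im,None,fx=7,fy=7,interpolation=cv2.INTER_CUBIC))
print(ray(K,T,[[278,195]],.052),ray(K,T,[[278,186.5]],.018),ray(K,T,[[285,140],[260,264]],.082))
S=ray(K,T,[[233,106],[319,107],[310,257],[240,257]],.012);print(S,S.mean(0))
```

```text
[[0.51317517 0.24968853 0.052     ]] [[0.5133805  0.24913488 0.018     ]] [[0.52869122 0.29917023 0.082     ]
 [0.48666479 0.2004907  0.082     ]]
[[0.48740322 0.3334958  0.012     ]
 [0.56722434 0.31563128 0.012     ]
 [0.53140407 0.16158276 0.012     ]
 [0.45539184 0.17775237 0.012     ]] [0.51035587 0.24711555 0.012     ]
```

View pics/glassc.png

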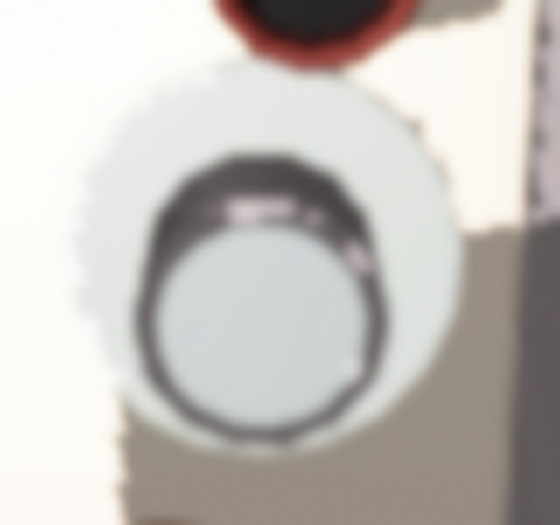

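```bash
python3 -c "
from h import *
goal(.513,.2487,.055,78)"
```

```text
goal [ 0.48  0.23 14.4 ] [0.02 0.   0.05]
```

```bash
python3 -m inch '[[0.5,0.2,4,0,0,0,0.7],[0.5,0.2,8,0,0,0,0.7],[0.5,0.2,11,0,0,0,0.7],[0.5,0.2,13,0,0,0,0.7],[0.5,0.2,14.4,0,0,0,0.7],[0.5,0.2,14.4,0,0,0,0.7],[0.5,0.2,14.4,0,0,0,0.7]]' && python3 -m inch '[[0,0,0,0,0,0,0.3],[0,0,0,0,0,0,0.3],[0,0,0,0,0,0,0.3],[0,0,0,0,0,0,0.3],[0,0,0,0,0,0,0.3],[0,0,0,0,0,0,0.3]]' 15
```

```text
time: 4.1
position: [0.5129, 0.2502, 0.0556]
orientation: [179.9, -0.0, 78.1]
contact_force: [-0.4, 0.1, 0.9]
opening: 0.0615
grasp_force: 0.0
time: 4.7
position: [0.5124, 0.2505, 0.0551]
orientation: [180.0, -0.0, 78.2]
contact_force: [-0.7, 0.1, 5.3]
opening: 0.0336
grasp_force: 15.0
```

```bash
python3 -m inch '[[0,0,-0.5,0,0,0,0.3],[0,0,-2,0,0,0,0.3],[0,0,-5,0,0,0,0.3],[0,0,-8,0,0,0,0.3],[0,0,-10,0,0,0,0.3],[0,0,-10,0,0,0,0.3],[0,0,-10,0,0,0,0.3]]';python3 -c "
from h import *
goal(.5325,.0125,.125,78)"
```

```text
time: 5.4
position: [0.5118, 0.2504, 0.1539]
orientation: [-179.9, 0.0, 78.2]
contact_force: [-0.2, 0.1, -1.7]
opening: 0.0336
grasp_force: 15.0
goal [-22.86   6.9    2.89] [-0.06  0.02  0.17]
```

```bash
python3 -m inch '[[-3,1,0,0,0,0,0.3],[-7,2.1,0,0,0,0,0.3],[-11,3.3,0,0,0,0,0.3],[-15,4.5,0,0,0,0,0.3],[-19,5.8,0,0,0,0,0.3],[-22,6.6,1,0,0,0,0.3],[-22.9,6.9,2,0,0,0,0.3],[-22.9,6.9,2.9,0,0,0,0.3],[-22.9,6.9,2.9,0,0,0,0.3],[-22.9,6.9,2.9,0,0,0,0.3]]'
python3 - <<'E'
from h import *
im,K,T=snap('wrist','hov.png');np.savez('hov.npz',K=K,T=T)
print(T[:3,3],bot.state()['position'])
cv2.imwrite('pics/hovc.png',cv2.resize(im[120:320,160:400],None,fx=3,fy=3,interpolation=cv2.INTER_CUBIC))
E
```

```text
time: 6.4
position: [0.5326, 0.0136, 0.1254]
orientation: [-179.9, -0.0, 78.3]
contact_force: [-0.8, -0.7, -1.2]
opening: 0.0332
grasp_force: 15.0
[0.54881339 0.09226573 0.24801601] [0.53282908 0.01342899 0.12575984]
```

View pics/hovc.png

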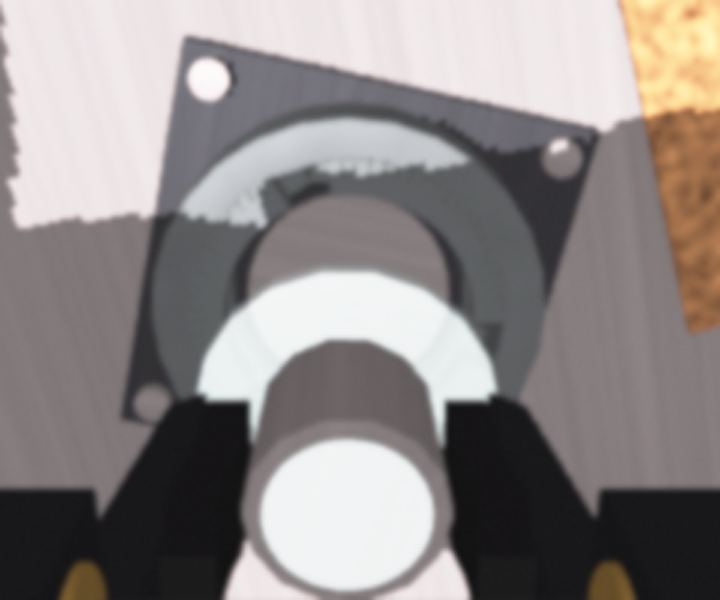

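The held snout's top is at crop ≈(348,510) and the flange arc's top at y≈270. The port rim spans x 152–545 with its top at y≈115.

Run:
```python
from h import *
d=np.load('hov.npz');K,T=d['K'],d['T']
f=lambda p,z:ray(K,T,(np.array(p)+.5)/3-.5+[160,120],z)[:,:2]
def circ(P):
    A=np.c_[2*P,np.ones(len(P))];s=np.linalg.lstsq(A,(P**2).sum(1),rcond=None)[0];return s[:2],np.sqrt(s[2]+s[:2]@s[:2])
print('snout',f([[348,510]],.1225),circ(f([[243,510],[453,510],[348,420],[348,600]],.1225)))
print('flange',circ(f([[197,390],[500,390],[347,270],[250,308],[445,308],[215,345],[480,345]],.0885)))
print('rim',circ(f([[152,290],[545,285],[350,115],[185,210],[468,157],[525,230]],.032)))
B=f([[208,79],[562,158],[152,402]],.008);print('bolts',(B[1]+B[2])/2)
print(T[:3,3]-0)
goal(*T[:2,3],.1,78)
```

```text
snout [[0.53252693 0.01350117]] (array([0.53241333, 0.0129598 ]), np.float64(0.016233875544340536))
flange (array([0.53223836, 0.01203083]), np.float64(0.029003289091283527))
rim (array([0.53246577, 0.01182633]), np.float64(0.048440778177002014))
bolts [0.53212011 0.01091547]
[0.54881339 0.09226573 0.24801601]
goal [ 8.04 -0.04  2.58] [-0.   -0.01  0.27]
```

```bash
python3 -m inch '[[-0.1,0,2,0,0,0,0.3],[-0.1,0,4,0,0,0,0.3],[-0.1,0,4.6,0,0,0,0.3],[-0.1,0,4.6,0,0,0,0.3],[-0.1,0,4.6,0,0,0,0.3]]';python3 -m inch '[[0,0,0.2,0,0,0,0.3],[0,0,0.4,0,0,0,0.3],[0,0,0.6,0,0,0,0.3],[0,0,0.8,0,0,0,0.3],[0,0,1.0,0,0,0,0.3],[0,0,1.0,0,0,0,0.3]]'
```

```text
time: 6.95
position: [0.5331, 0.0115, 0.0807]
orientation: [179.9, -0.0, 78.2]
contact_force: [0.6, 0.8, -1.1]
opening: 0.0336
grasp_force: 15.0
time: 7.55
position: [0.5325, 0.0112, 0.0694]
orientation: [-180.0, 0.0, 78.2]
contact_force: [0.3, -0.4, -0.2]
opening: 0.0333
grasp_force: 15.0
```

```bash
python3 -m inch '[[0,0,0.2,0,0,0,0.3],[0,0,0.4,0,0,0,0.3],[0,0,0.6,0,0,0,0.3],[0,0,0.8,0,0,0,0.3],[0,0,1.0,0,0,0,0.3],[0,0,1.0,0,0,0,0.3]]';python3 -m inch '[[0,0,0.05,0,0,0,0.3],[0,0,0.1,0,0,0,0.3],[0,0,0.15,0,0,0,0.3],[0,0,0.2,0,0,0,0.3],[0,0,0.2,0,0,0,0.3]]'
```

```text
time: 8.15
position: [0.5325, 0.0112, 0.0594]
orientation: [-180.0, -0.0, 78.2]
contact_force: [-0.3, -0.2, -2.9]
opening: 0.0332
grasp_force: 15.0
time: 8.65
position: [0.5326, 0.0112, 0.0577]
orientation: [-180.0, 0.0, 78.2]
contact_force: [0.5, -0.0, -2.0]
opening: 0.0335
grasp_force: 15.0
```

```bash
python3 -m inch '[[0,0,0.05,0,0,0,0.3],[0,0,0.08,0,0,0,0.3],[0,0,0.08,0,0,0,0.3]]';python3 -m inch '[[0,0,0,0,0,0,0.42],[0,0,0,0,0,0,0.5],[0,0,0,0,0,0,0.58],[0,0,0,0,0,0,0.65],[0,0,0,0,0,0,0.65],[0,0,-2,0,0,0,0.65],[0,0,-6,0,0,0,0.65],[0,0,-10,0,0,0,0.65],[0,0,-12,0,0,0,0.65],[0,0,-12,0,0,0,0.65]]'
python3 - <<'E'
from h import *
im,K,T=snap('wrist','seat.png');np.savez('seat.npz',K=K,T=T)
goal(.47,-.25,.20,-12)
goal(.45,-.245,.20,-102)
E
```

```text
time: 8.95
position: [0.5327, 0.0112, 0.0571]
orientation: [180.0, -0.0, 78.2]
contact_force: [-1.3, 0.1, 1.1]
opening: 0.033
grasp_force: 15.0
time: 9.95
position: [0.5337, 0.011, 0.1796]
orientation: [179.7, -0.0, 78.2]
contact_force: [0.6, 0.2, -1.1]
opening: 0.0571
grasp_force: 0.0
goal [-26.85  -0.8   -2.26] [ 9.000e-02 -9.000e-02  9.017e+01]
goal [-26.77  -2.86  -2.26] [ 0.0000e+00  1.7000e-01 -1.7983e+02]
```

View pics/seat.png

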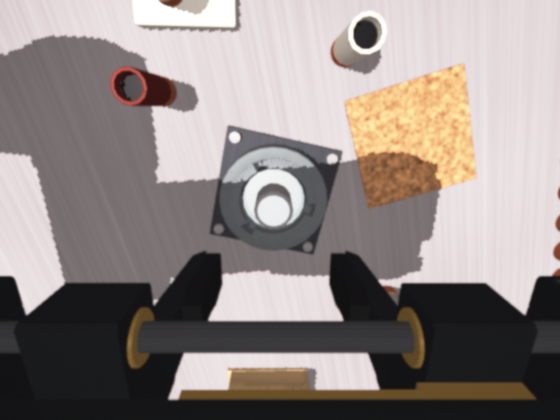

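The glass sits concentric in the well, with the snout's top at (274,211). Next is the bay.

```bash
python3 -c "
from h import *
goal(.465,-.25,.19,78)"
```

```text
goal [-26.95  -1.29  -1.26] [ 0.11 -0.    0.17]
```

```bash
python3 -m inch '[[-3,-0.1,-1.3,0,0,0,0.6],[-7,-0.3,-1.3,0,0,0,0.5],[-11,-0.5,-1.3,0,0,0,0.4],[-15,-0.7,-1.3,0,0,0,0.3],[-19,-0.9,-1.3,0,0,0,0.3],[-23,-1.1,-1.3,0,0,0,0.3],[-26,-1.3,-1.3,0,0,0,0.3],[-26.9,-1.3,-1.3,0,0,0,0.3],[-26.9,-1.3,-1.3,0,0,0,0.3],[-26.9,-1.3,-1.3,0,0,0,0.3]]'
python3 - <<'E'
from h import *
im,K,T=snap('wrist','bay.png');np.savez('bay.npz',K=K,T=T)
uv=proj(K,T,[.469,-.251,.038])[0].astype(int);print(uv)
x0,y0=uv[0]-90,max(uv[1]-75,0);print(x0,y0)
cv2.imwrite('pics/bayc.png',cv2.resize(im[y0:y0+140,x0:x0+180],None,fx=4,fy=4,interpolation=cv2.INTER_CUBIC))
E
```

```text
time: 11.0
position: [0.4649, -0.2483, 0.1891]
orientation: [-179.9, -0.1, 78.2]
contact_force: [0.7, -0.5, 0.4]
opening: 0.0262
grasp_force: 0.0
[280 202]
190 127
```

View pics/bayc.png

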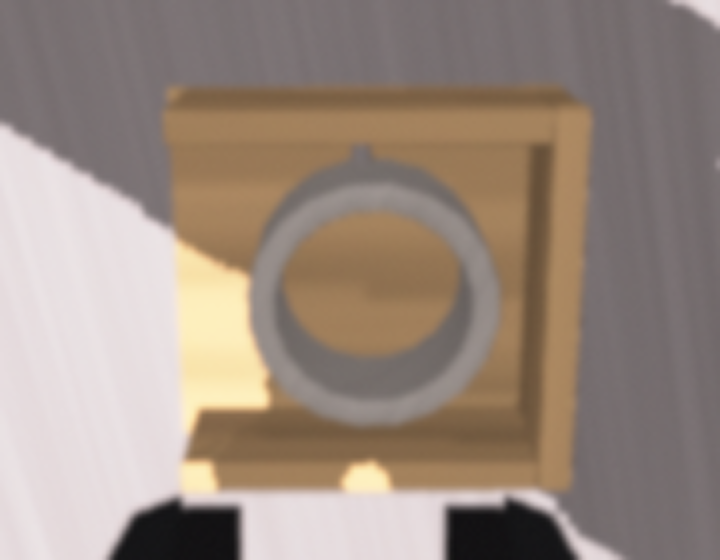

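The ring's top circle spans crop x 248–500 and y 182–426, with one pin at (362,152). The bay's open side faces image left (tool −y), and the bay is aligned with the tool.

Run:
```python
from h import *
d=np.load('bay.npz');K,T=d['K'],d['T']
f=lambda p,z:ray(K,T,(np.array(p)+.5)/4-.5+[190,127],z)[:,:2]
def circ(P):
    A=np.c_[2*P,np.ones(len(P))];s=np.linalg.lstsq(A,(P**2).sum(1),rcond=None)[0];return s[:2],np.sqrt(s[2]+s[:2]@s[:2])
c,r=circ(f([[248,300],[500,300],[374,182],[374,426]],.038));print(c,r)
B=f([[165,105],[590,105]],.042);v=B[1]-B[0];a=np.arctan2(v[1],v[0]);print(np.degrees(a))
p=f([[362,152]],.008)[0]-c;print('pin',p*1000,np.degrees(np.arctan2(p[1],p[0])))
w=c-.0265*np.array([np.cos(a),np.sin(a)]);goal(*w,.038,90+np.degrees(a))
```

```text
[ 0.47091557 -0.25292162] 0.029346923610710375
-11.823973368512844
pin [ 3.93823047 30.94275414] 82.7466928519834
goal [-0.36 -1.96 15.14] [-0.05 -0.04  0.07]
```

```bash
python3 -m inch '[[-0.4,-2,3,0,0,0,0.3],[-0.4,-2,7,0,0,0,0.3],[-0.4,-2,10,0,0,0,0.3],[-0.4,-2,12,0,0,0,0.3],[-0.4,-2,13,0,0,0,0.3],[-0.4,-2,14,0,0,0,0.3],[-0.4,-2,15.1,0,0,0,0.3],[-0.4,-2,15.1,0,0,0,0.3]]' && python3 -m inch '[[0,0,0,0,0,0,0.2],[0,0,0,0,0,0,0.1],[0,0,0,0,0,0,0.03],[0,0,0,0,0,0,0.03],[0,0,0,0,0,0,0.03],[0,0,0,0,0,0,0.03]]' 25;  python3 -c "
from h import *
goal(.667,.028,.16,78)"
```

```text
time: 11.85
position: [0.4442, -0.2488, 0.0381]
orientation: [-179.9, -0.0, 78.2]
contact_force: [-0.4, 0.5, -0.2]
opening: 0.0267
grasp_force: 0.0
time: 12.45
position: [0.4446, -0.2495, 0.0395]
orientation: [179.9, 0.0, 78.2]
contact_force: [-0.5, -0.4, 5.5]
opening: 0.008
grasp_force: 25.0
goal [ 31.71  16.09 -12.05] [0.05 0.03 0.17]
```

```bash
python3 -m inch '[[0,0,-0.3,0,0,0,0.03],[0,0,-1,0,0,0,0.03],[0,0,-3,0,0,0,0.03],[0,0,-6,0,0,0,0.03],[0,0,-9,0,0,0,0.03],[0,0,-12,0,0,0,0.03],[0,0,-12,0,0,0,0.03],[0,0,-12,0,0,0,0.03]]';  python3 -c "
from h import *
goal(.636,.037,.16,78)"
```

```text
time: 13.25
position: [0.4442, -0.2491, 0.1587]
orientation: [180.0, 0.0, 78.2]
contact_force: [0.7, 0.6, -1.7]
opening: 0.0079
grasp_force: 25.0
goal [31.93 12.91 -0.13] [0.   0.   0.17]
```

```bash
python3 -m inch '[[3,1.2,0,0,0,0,0.03],[7,2.8,0,0,0,0,0.03],[11,4.4,0,0,0,0,0.03],[15,6.1,0,0,0,0,0.03],[19,7.7,0,0,0,0,0.03],[23,9.3,0,0,0,0,0.03],[27,10.9,0,0,0,0,0.03],[30,12.1,0,0,0,0,0.03],[31.9,12.9,0,0,0,0,0.03],[31.9,12.9,0,0,0,0,0.03]]';python3 -m inch '[[0,0,3,0,0,0,0.03],[0,0,7,0,0,0,0.03],[0,0,9.5,0,0,0,0.03],[0,0,10.5,0,0,0,0.03],[0,0,11,0,0,0,0.03],[0,0,11,0,0,0,0.03],[0,0,11,0,0,0,0.03]]'
```

```text
time: 14.25
position: [0.636, 0.0388, 0.1564]
orientation: [-179.8, -0.0, 78.3]
contact_force: [0.6, -1.5, -1.8]
opening: 0.0078
grasp_force: 25.0
time: 14.95
position: [0.6366, 0.0363, 0.0502]
orientation: [179.9, -0.0, 78.2]
contact_force: [0.5, -0.0, -1.7]
opening: 0.0083
grasp_force: 25.0
```

```bash
python3 -m inch '[[0,0,0.3,0,0,0,0.03],[0,0,0.6,0,0,0,0.03],[0,0,0.8,0,0,0,0.03],[0,0,0.95,0,0,0,0.03],[0,0,1.05,0,0,0,0.03],[0,0,1.15,0,0,0,0.03],[0,0,1.15,0,0,0,0.03]]'
```

```text
time: 15.65
position: [0.636, 0.0366, 0.0385]
orientation: [180.0, 0.0, 78.2]
contact_force: [-5.1, 0.2, 7.8]
opening: 0.0081
grasp_force: 25.1
```

```bash
python3 -m inch '[[0,0,0,0,0,0,0.15],[0,0,0,0,0,0,0.22],[0,0,0,0,0,0,0.25],[0,0,0,0,0,0,0.25],[0,0,-2,0,0,0,0.25],[0,0,-5,0,0,0,0.25],[0,0,-9,0,0,0,0.4],[0,1.5,-12,0,0,0,0.6],[0,2.6,-14,0,0,0,0.9],[0,2.6,-14,0,0,0,0.9]]';python3 -m inch '[[0,0,0,0,0,0,0.9],[0,0,0,0,0,0,0.9]]'
python3 - <<'E'
from h import *
im,K,T=snap('wrist','ring.png');np.savez('ring.npz',K=K,T=T)
uv=proj(K,T,[.662,.032,.02])[0].astype(int)
x0,y0=uv[0]-80,max(uv[1]-70,0);print(x0,y0)
cv2.imwrite('pics/ringc.png',cv2.resize(im[y0:y0+130,x0:x0+160],None,fx=4.5,fy=4.5,interpolation=cv2.INTER_CUBIC))
E
```

```text
time: 16.65
position: [0.6631, 0.0308, 0.1802]
orientation: [179.7, -0.0, 78.2]
contact_force: [0.3, -0.0, -0.1]
opening: 0.0523
grasp_force: 0.0
time: 16.85
position: [0.6605, 0.0314, 0.1755]
orientation: [-179.8, 0.0, 78.2]
contact_force: [0.5, 0.2, -0.2]
opening: 0.0678
grasp_force: 0.0
197 127
```

View pics/ringc.png

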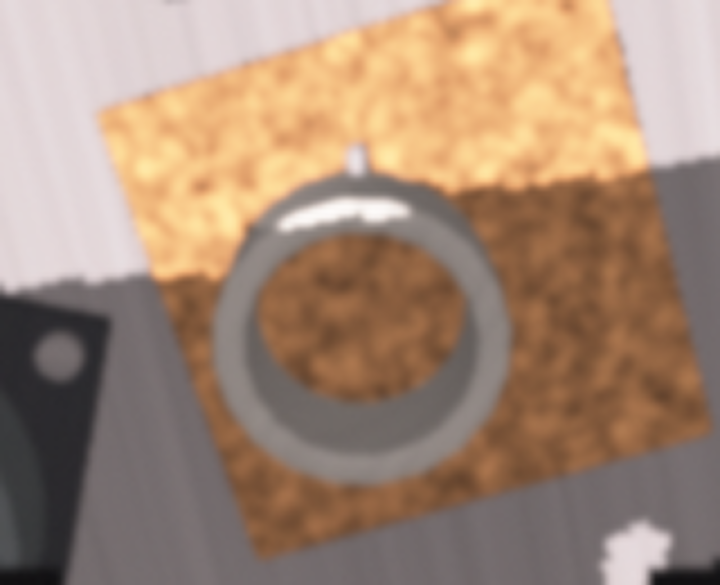

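The ring stands upright on the mat. Its top circle spans crop x 213–512 and y 193–486, and one pin is at (357,157). I'll nudge it centred with one light closing, then take the real hold a quarter turn round.

```bash
cat >> h.py <<'E'
def circ(P):
    A=np.c_[2*P,np.ones(len(P))];s=np.linalg.lstsq(A,(P**2).sum(1),rcond=None)[0];return s[:2],np.sqrt(s[2]+s[:2]@s[:2])
E
python3 - <<'E'
from h import *
d=np.load('ring.npz');K,T=d['K'],d['T']
f=lambda p,z:ray(K,T,(np.array(p)+.5)/4.5-.5+[197,127],z)[:,:2]
c,r=circ(f([[213,339],[512,339],[362,193],[362,486]],.037));print(c,r)
p=f([[357,143],[357,157],[358,172]],.007)-c;print('pin',np.degrees(np.arctan2(p[:,1],p[:,0])),np.hypot(*p.T))
print([ (bot.state()['position']).round(4).tolist() for _ in range(2)])
goal(*c,.045,78.2)
E
```

```text
[0.66162406 0.03196019] 0.02967744549103589
pin [79.96708679 80.13104934 79.92711592] [0.03490281 0.03197382 0.02880833]
[[0.6606, 0.0314, 0.1757], [0.6606, 0.0314, 0.1757]]
goal [ 0.08  0.13 13.07] [-0.17  0.01 -0.02]
```

```bash
python3 -m inch '[[0.1,0.1,4,0,0,0,0.95],[0.1,0.1,8,0,0,0,0.95],[0.1,0.1,11,0,0,0,0.95],[0.1,0.1,12.5,0,0,0,0.95],[0.1,0.1,13,0,0,0,0.95],[0.1,0.1,13,0,0,0,0.95],[0.1,0.1,13,0,0,0,0.8],[0.1,0.1,13,0,0,0,0.74],[0.1,0.1,13,0,0,0,0.66],[0.1,0.1,13,0,0,0,0.66]]' 5; python3 -m inch '[[0,0,0,0,0,0,0.66],[0,0,0,0,0,0,0.66],[0,0,0,0,0,0,0.66]]'; python3 -c "
from h import *
goal(.6616,.032,.045,78.2)"
```

```text
time: 17.9
position: [0.663, 0.032, 0.0483]
orientation: [179.9, -0.0, 78.2]
contact_force: [-0.7, 0.2, 2.8]
opening: 0.0603
grasp_force: 5.0
time: 18.2
position: [0.663, 0.032, 0.0483]
orientation: [179.9, -0.0, 78.2]
contact_force: [-1.5, 1.1, 6.2]
opening: 0.0602
grasp_force: 5.0
goal [-0.03 -0.13  0.33] [ 0.06 -0.01 -0.03]
```

```bash
python3 -m inch '[[0,0,0,0,0,0,0.9],[0,0,0,0,0,0,0.9],[0,0,0,0,0,0,0.9],[0,0,0,0,0,-8,0.9],[0,0,0,0,0,-16,0.9],[0,0,0,0,0,-24,0.9],[0,0,0,0,0,-32,0.9],[0,0,0,0,0,-40,0.9],[0,0,0,0,0,-48,0.9],[0,0,0,0,0,-48,0.9]]'; python3 -m inch '[[0,0,0.1,0,0,-8,0.9],[0,0,0.2,0,0,-16,0.9],[0,0,0.3,0,0,-24,0.9],[0,0,0.3,0,0,-32,0.9],[0,0,0.3,0,0,-40,0.9],[0,0,0.3,0,0,-42,0.9],[0,0,0.3,0,0,-42,0.9]]';python3 -m inch '[[0,0,0,0,0,0,0.75],[0,0,0,0,0,0,0.66],[0,0,0,0,0,0,0.62],[0,0,0,0,0,0,0.62],[0,0,0,0,0,0,0.62],[0,0,0,0,0,0,0.62]]' 5;python3 -m inch '[[0,0,0,0,0,0,0.62],[0,0,0,0,0,0,0.62]]' 40
```

```text
time: 19.2
position: [0.6626, 0.032, 0.0472]
orientation: [-180.0, -0.0, 126.2]
contact_force: [0.3, -0.4, 0.6]
opening: 0.0793
grasp_force: 0.0
time: 19.9
position: [0.6626, 0.032, 0.0443]
orientation: [-180.0, -0.0, 168.0]
contact_force: [0.2, 0.2, -0.1]
opening: 0.0792
grasp_force: 0.0
time: 20.5
position: [0.6626, 0.032, 0.0444]
orientation: [180.0, -0.0, 168.2]
contact_force: [-0.0, -0.1, -0.6]
opening: 0.0604
grasp_force: 5.0
time: 20.7
position: [0.6626, 0.032, 0.0444]
orientation: [-180.0, -0.0, 168.2]
contact_force: [1.3, -0.1, -1.3]
opening: 0.0593
grasp_force: 40.0
```

```bash
python3 -m inch '[[0,0,-0.3,0,0,0,0.62],[0,0,-1.5,0,0,0,0.62],[0,0,-4,0,0,0,0.62],[0,0,-7,0,0,0,0.62],[0,0,-8.5,0,0,0,0.62],[0,0,-8.5,0,0,0,0.62],[0,0,-8.5,0,0,0,0.62]]';  python3 -c "
from h import *
goal(.5327,.0111,.13,184.1)"
```

```text
time: 21.4
position: [0.6623, 0.032, 0.1286]
orientation: [-180.0, -0.1, 168.2]
contact_force: [-0.5, -0.1, -0.8]
opening: 0.0593
grasp_force: 40.0
goal [12.25 -4.71 -0.13] [ 1.000e-02 -7.000e-02 -1.593e+01]
```

```bash
python3 -m inch '[[3,-1.2,0,0,0,-4,0.62],[6,-2.3,0,0,0,-8,0.62],[9,-3.5,0,0,0,-12,0.62],[11,-4.2,0,0,0,-16,0.62],[12.2,-4.7,0,0,0,-16,0.62],[12.2,-4.7,0,0,0,-16,0.62],[12.2,-4.7,0,0,0,-16,0.62],[12.2,-4.7,0,0,0,-16,0.62]]';  python3 - <<'E'
from h import *
im,K,T=snap('wrist','hov2.png');np.savez('hov2.npz',K=K,T=T)
s=bot.state();p=s['position'];print(p,s['orientation'])
# radial edge search: ring top (z=.1212) about TCP, and port rim (z=.032)
g=cv2.GaussianBlur(cv2.cvtColor(im,cv2.COLOR_BGR2GRAY),(3,3),0).astype(np.float32)
def edges(c,z,rs,angs):
    out=[]
    for a in np.radians(angs):
        P=np.c_[c[0]+rs*np.cos(a),c[1]+rs*np.sin(a),np.full(len(rs),z)]
        uv=proj(K,T,P).astype(np.float32);v=cv2.remap(g,uv[:,:1],uv[:,1:],cv2.INTER_LINEAR).ravel()
        d=np.abs(np.gradient(v));i=d.argmax();out.append((int(round(np.degrees(a))),round(rs[i]*1000,1),round(float(d[i]),1)))
    return out
print('inner',edges(p,p[2]-.0074,np.arange(.019,.0272,.0003),range(0,360,30)))
print('outer',edges(p,p[2]-.0074,np.arange(.0275,.034,.0003),range(0,360,30)))
print('rim',edges([.5325,.0113],.032,np.arange(.046,.0545,.0003),range(0,360,30)))
E
```

```text
time: 22.2
position: [0.5341, 0.0111, 0.1289]
orientation: [180.0, -0.0, -175.8]
contact_force: [-0.4, 0.0, -0.6]
opening: 0.0595
grasp_force: 40.0
[0.53408856 0.01108098 0.12898476] [ 1.79992616e+02 -1.57844353e-02 -1.75825442e+02]
inner [(0, np.float64(20.2), 10.7), (30, np.float64(22.6), 10.0), (60, np.float64(21.7), 5.5), (90, np.float64(22.3), 7.1), (120, np.float64(23.2), 7.5), (150, np.float64(23.5), 10.2), (180, np.float64(20.8), 20.5), (210, np.float64(24.1), 10.4), (240, np.float64(23.8), 7.4), (270, np.float64(23.2), 7.4), (300, np.float64(22.6), 5.4), (330, np.float64(24.4), 13.1)]
outer [(0, np.float64(27.5), 0.5), (30, np.float64(29.0), 0.8), (60, np.float64(27.8), 9.7), (90, np.float64(28.7), 22.3), (120, np.float64(29.6), 22.3), (150, np.float64(29.6), 6.6), (180, np.float64(29.9), 6.6), (210, np.float64(30.2), 6.0), (240, np.float64(29.9), 5.7), (270, np.float64(29.3), 22.4), (300, np.float64(28.7), 4.3), (330, np.float64(27.8), 0.8)]
rim [(0, np.float64(47.5), 3.0), (30, np.float64(52.9), 5.6), (60, np.float64(53.8), 9.5), (90, np.float64(50.2), 11.8), (120, np.float64(48.7), 10.8), (150, np.float64(51.1), 3.2), (180, np.float64(50.5), 3.1), (210, np.float64(50.5), 2.8), (240, np.float64(54.4), 5.2), (270, np.float64(49.9), 4.6), (300, np.float64(51.4), 5.8), (330, np.float64(48.1), 3.1)]
```

```bash
python3 -m inch '[[0.16,0,2,0,0,0,0.62],[0.16,0,4,0,0,0,0.62],[0.16,0,5,0,0,0,0.62],[0.16,0,5.2,0,0,0,0.62],[0.16,0,5.2,0,0,0,0.62],[0.16,0,5.2,0,0,0,0.62]]';python3 -c "
from h import *
goal(.5324,.011,.072,184.1)"; python3 -m inch '[[0,0,0.1,0,0,0,0.62],[0,0,0.2,0,0,0,0.62],[0,0,0.3,0,0,0,0.62],[0,0,0.4,0,0,0,0.62],[0,0,0.5,0,0,0,0.62],[0,0,0.5,0,0,0,0.62]]'
```

```text
time: 22.85
position: [0.5325, 0.0108, 0.0782]
orientation: [-180.0, 0.1, -175.8]
contact_force: [-0.1, -0.2, -1.3]
opening: 0.0594
grasp_force: 40.0
goal [0.01 0.02 0.62] [-0.02  0.08  0.07]
time: 23.45
position: [0.5319, 0.0109, 0.0723]
orientation: [180.0, -0.0, -175.8]
contact_force: [1.2, -0.7, -1.4]
opening: 0.0593
grasp_force: 40.0
```

```bash
python3 -m inch '[[0,0,0.1,0,0,0,0.62],[0,0,0.2,0,0,0,0.62],[0,0,0.3,0,0,0,0.62],[0,0,0.3,0,0,0,0.62]]';python3 -m inch '[[0,0,0.1,0,0,0,0.62],[0,0,0.2,0,0,0,0.62],[0,0,0.3,0,0,0,0.62],[0,0,0.3,0,0,0,0.62]]'
```

```text
time: 23.85
position: [0.5319, 0.0109, 0.0693]
orientation: [180.0, -0.0, -175.8]
contact_force: [-0.1, 1.0, -1.3]
opening: 0.0595
grasp_force: 40.0
time: 24.25
position: [0.5319, 0.0109, 0.0663]
orientation: [180.0, -0.0, -175.8]
contact_force: [-0.3, -0.4, -1.3]
opening: 0.0595
grasp_force: 40.0
```

```bash
python3 -m inch '[[0,0,0.1,0,0,0,0.62],[0,0,0.2,0,0,0,0.62],[0,0,0.3,0,0,0,0.62],[0,0,0.4,0,0,0,0.62],[0,0,0.45,0,0,0,0.62],[0,0,0.45,0,0,0,0.62]]';python3 -m inch '[[0,0,0.1,0,0,0,0.62],[0,0,0.2,0,0,0,0.62],[0,0,0.3,0,0,0,0.62],[0,0,0.35,0,0,0,0.62],[0,0,0.35,0,0,0,0.62]]'
```

```text
time: 24.85
position: [0.532, 0.0109, 0.0618]
orientation: [180.0, -0.0, -175.8]
contact_force: [0.5, -0.0, -0.9]
opening: 0.0596
grasp_force: 40.0
time: 25.35
position: [0.5321, 0.0109, 0.0586]
orientation: [-180.0, 0.0, -175.8]
contact_force: [-1.3, 0.4, 4.1]
opening: 0.0595
grasp_force: 40.0
```

```bash
python3 -m inch '[[0,0,0.1,0,0,0,0.62],[0,0,0.2,0,0,0,0.62],[0,0,0.3,0,0,0,0.62],[0,0,0.3,0,0,0,0.62]]' 50;python3 -m inch '[[0,0,0,0,0,4,0.62],[0,0,0,0,0,8,0.62],[0,0,0,0,0,12,0.62],[0,0,0,0,0,16,0.62],[0,0,0,0,0,20,0.62],[0,0,0,0,0,20,0.62]]'; python3 -c "
from h import *
print(bot.state()['ft_torque'])"
```

```text
time: 25.75
position: [0.5322, 0.0109, 0.0557]
orientation: [-180.0, 0.0, -175.8]
contact_force: [-1.3, -0.5, 7.4]
opening: 0.0594
grasp_force: 50.0
time: 26.35
position: [0.5326, 0.0107, 0.0559]
orientation: [180.0, 0.1, 164.1]
contact_force: [0.0, 0.1, 6.5]
opening: 0.0594
grasp_force: 50.0
[-0.04854091 -0.12240514 -0.08535284]
```

```bash
for i in 1; do python3 -m inch '[[0,0,0,0,0,5,0.62],[0,0,0,0,0,10,0.62],[0,0,0,0,0,15,0.62],[0,0,0,0,0,20,0.62],[0,0,0,0,0,25,0.62],[0,0,0,0,0,30,0.62],[0,0,0,0,0,35,0.62],[0,0,0,0,0,40,0.62],[0,0,0,0,0,45,0.62],[0,0,0,0,0,45,0.62]]'; done; python3 -c "
from h import *
print(bot.state()['ft_torque'])"
```

```text
time: 27.35
position: [0.5326, 0.0107, 0.0559]
orientation: [179.9, 0.1, 119.0]
contact_force: [0.3, 0.6, 5.9]
opening: 0.0594
grasp_force: 50.0
[-0.03415502 -0.09833398 -0.1129079 ]
```

```bash
python3 -m inch '[[0,0,0.02,0,0,3,0.62],[0,0,0.02,0,0,6,0.62],[0,0,0.02,0,0,9,0.62],[0,0,0.02,0,0,11,0.62],[0,0,0.02,0,0,11,0.62]]';python3 -c "
from h import *
print(bot.state()['ft_torque'])";python3 -m inch '[[0,0,0,0,0,1,0.62],[0,0,0,0,0,2,0.62],[0,0,0,0,0,3,0.62],[0,0,0,0,0,3,0.62]]'; python3 -c "
from h import *
print(bot.state()['ft_torque'])"
```

```text
time: 27.85
position: [0.5327, 0.0107, 0.0558]
orientation: [179.9, 0.1, 108.1]
contact_force: [0.5, 0.1, 7.1]
opening: 0.0594
grasp_force: 50.0
[-0.07877153 -0.04973825 -0.02585869]
time: 28.25
position: [0.5326, 0.0107, 0.0558]
orientation: [179.9, 0.1, 105.2]
contact_force: [0.5, -0.7, 6.0]
opening: 0.0588
grasp_force: 50.0
[-0.0635846  -0.05860667  0.02298208]
```

```bash
for r in 1 2; do python3 -m inch '[[0,0,0,0,0,1,0.62],[0,0,0,0,0,2,0.62],[0,0,0,0,0,2,0.62],[0,0,0,0,0,2,0.62]]' | grep -E 'orient|force|pos|time'; python3 -c "
from h import *
print(bot.state()['ft_torque'])"; done
```

```text
time: 28.65
position: [0.5326, 0.0108, 0.0558]
orientation: [179.9, 0.0, 103.2]
contact_force: [0.1, 0.4, 6.8]
grasp_force: 50.0
[ 0.03648231 -0.08485514  0.17123224]
time: 29.05
position: [0.5325, 0.0109, 0.0558]
orientation: [179.9, 0.1, 101.3]
contact_force: [-0.4, 1.7, 7.9]
grasp_force: 50.0
[ 0.17798396 -0.01156424  1.19189974]
```

The stop is felt: torque jumps to 1.2 N m. I'll back off 2°, rise to let the pins spring up, then check that it's locked before letting go.

```bash
python3 -m inch '[[0,0,0,0,0,-1,0.62],[0,0,0,0,0,-2,0.62],[0,0,-0.1,0,0,-2,0.62],[0,0,-0.2,0,0,-2,0.62],[0,0,-0.3,0,0,-2,0.62],[0,0,-0.3,0,0,-2,0.62]]'; python3 -m inch '[[0,0,-0.05,0,0,0,0.62],[0,0,-0.1,0,0,0,0.62],[0,0,-0.1,0,0,0,0.62]]'; python3 -c "
from h import *
print(bot.state()['ft_torque'])"
```

```text
time: 29.65
position: [0.5324, 0.0109, 0.0585]
orientation: [179.9, 0.0, 103.2]
contact_force: [2.0, 1.6, 4.9]
opening: 0.0588
grasp_force: 50.0
time: 29.95
position: [0.5322, 0.0109, 0.059]
orientation: [180.0, 0.0, 103.2]
contact_force: [3.9, 1.3, 0.6]
opening: 0.0593
grasp_force: 50.0
[ 0.1509132  -0.85604072  0.06079681]
```

```bash
python3 -m inch '[[0,0,0.03,0,0,-1,0.62],[0,0,0.03,0,0,-2,0.62],[0,0,0.03,0,0,-3,0.62],[0,0,0.03,0,0,-3,0.62]]'; python3 -c "
from h import *
print(bot.state()['ft_torque'])"
```

```text
time: 30.35
position: [0.5317, 0.0108, 0.0588]
orientation: [-179.9, -0.0, 106.2]
contact_force: [-0.3, 0.0, 3.2]
opening: 0.0592
grasp_force: 50.0
[-0.04432458 -0.05575359 -0.08039287]
```

```bash
python3 -m inch '[[0,0,0,0,0,-1,0.62],[0,0,0,0,0,-1,0.62],[0,0,0,0,0,-1,0.62]]'; python3 -c "
from h import *
print(bot.state()['ft_torque'])"; python3 -m inch '[[0,0,0,0,0,-1,0.62],[0,0,0,0,0,-1,0.62],[0,0,0,0,0,-1,0.62]]'; python3 -c "
from h import *
print(bot.state()['ft_torque'])"
```

```text
time: 30.65
position: [0.5317, 0.0109, 0.0588]
orientation: [-180.0, -0.0, 107.2]
contact_force: [-1.4, 0.4, 3.6]
opening: 0.0592
grasp_force: 50.0
[-0.08102959  0.12545117  0.08391661]
time: 30.95
position: [0.5319, 0.011, 0.0588]
orientation: [-180.0, -0.0, 108.2]
contact_force: [-0.7, 0.1, 3.8]
opening: 0.0592
grasp_force: 50.0
[-0.02646094  0.10915192  0.02048927]
```

```bash
for r in 1 2; do python3 -m inch '[[0,0,0,0,0,-1,0.62],[0,0,0,0,0,-1,0.62],[0,0,0,0,0,-1,0.62]]'|grep -E 'pos|orien|contact'; python3 -c "
from h import *
print(bot.state()['ft_torque'])"; done
```

```text
position: [0.532, 0.011, 0.0589]
orientation: [180.0, -0.0, 109.2]
contact_force: [-0.6, 1.1, 1.6]
[ 0.16033189  0.00531285 -0.25882   ]
position: [0.532, 0.0109, 0.0589]
orientation: [180.0, -0.0, 110.1]
contact_force: [-0.6, 1.0, 2.3]
[ 0.30462464 -0.10584377 -0.63957204]
```

A counter-clockwise stop is felt too, at about 109°, so the pins are captive in the notches. I'll centre the ring in its play and let go.

```bash
python3 -m inch '[[0,0,0,0,0,1,0.62],[0,0,0,0,0,2,0.62],[0,0,0,0,0,3,0.62],[0,0,0,0,0,3.5,0.62],[0,0,0,0,0,3.5,0.62]]'; python3 -m inch '[[0,0,0,0,0,0,0.7],[0,0,0,0,0,0,0.75],[0,0,0,0,0,0,0.85],[0,0,0,0,0,0,0.9],[0,0,0,0,0,0,0.9],[0,0,-2,0,0,0,0.9],[0,0,-6,0,0,0,0.9],[0,0,-10,0,0,0,0.9],[0,0,-12,0,0,0,0.9],[0,0,-12,0,0,0,0.9]]'; python3 -m inch '[[0,0,0,0,0,0,0.9],[0,0,0,0,0,0,0.9],[0,0,0,0,0,0,0.9]]'
python3 - <<'E'
from h import *
im,K,T=snap('wrist','fin.png')
g=cv2.GaussianBlur(cv2.cvtColor(im,cv2.COLOR_BGR2GRAY),(3,3),0).astype(np.float32)
def prof(c,z,rs,angs):
    for a in np.radians(angs):
        P=np.c_[c[0]+rs*np.cos(a),c[1]+rs*np.sin(a),np.full(len(rs),z)]
        uv=proj(K,T,P).astype(np.float32);v=cv2.remap(g,uv[:,:1],uv[:,1:],cv2.INTER_LINEAR).ravel();print(int(np.degrees(a)),v.astype(int).tolist())
# ring top expected at .0515: profile across snout edge 17, ring 23..30
prof([.5323,.0108],.0515,np.arange(.012,.036,.0015),range(0,360,45))
E
```

```text
time: 32.05
position: [0.5321, 0.0108, 0.059]
orientation: [180.0, 0.0, 106.7]
contact_force: [0.1, 0.9, 2.3]
opening: 0.0593
grasp_force: 50.0
time: 33.05
position: [0.5331, 0.0107, 0.1816]
orientation: [179.7, 0.1, 106.7]
contact_force: [0.6, -0.2, -0.3]
opening: 0.0791
grasp_force: 0.0
time: 33.35
position: [0.5316, 0.0109, 0.1776]
orientation: [-179.9, -0.1, 106.7]
contact_force: [0.9, 0.9, -0.7]
opening: 0.0796
grasp_force: 0.0
0 [183, 129, 116, 106, 99, 98, 101, 116, 130, 132, 127, 107, 86, 80, 80, 81]
45 [185, 129, 131, 188, 225, 229, 211, 161, 132, 132, 132, 116, 84, 78, 81, 82]
90 [212, 155, 114, 97, 87, 86, 91, 111, 129, 138, 141, 133, 115, 107, 111, 126]
135 [228, 198, 139, 109, 94, 87, 87, 104, 127, 134, 138, 136, 120, 107, 101, 92]
180 [231, 218, 168, 122, 162, 209, 191, 133, 123, 133, 135, 128, 103, 84, 82, 82]
225 [229, 216, 163, 115, 102, 100, 100, 107, 124, 133, 135, 125, 101, 84, 80, 80]
270 [224, 191, 135, 109, 105, 104, 107, 119, 134, 138, 134, 117, 92, 81, 78, 78]
315 [204, 149, 111, 104, 103, 103, 107, 120, 132, 132, 125, 108, 87, 81, 80, 80]
```

```bash
python3 -c "
from rig import bot
print(bot.hand_in())"
```

```text
the job is handed in; nothing more can be done
None
```

The job is handed in at about 33 s: the glass is seated snout up, and the ring is turned clockwise into its notches and released. Force checks before letting go (both turning stops and the notch ceiling) indicate it is locked. I did not view a final picture, so that rests on those checks and a brightness profile of the last wrist image, and I made no final check on the other things on the bench.

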